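# Set out the finish line-up on the sample board

## Task

Set out the finish samples on the white board round the brown bottle: stand the two capped green bottles upright on the two empty dark plates in the back row, squarely with a broad face to the front, so that the dark green one (blue cap) is to the left of the light green one (red cap) as the robot sees it. Stand the gold collar upright on the disc in front of the brown bottle and the cream-white collar upright on the disc in front of the dark green bottle, and leave the disc in front of the light green bottle empty. Centre everything on its plate or disc, let go of it all, and never let a green bottle fall over.

Things in the scene. Friction and masses are not known exactly. Their poses are not given: they have to be found in the camera images.
- dark_bottle_mid (a point): loose empty dark green bottle with a fixed blue cap (29 mm; uncapped green bottles farther off are not meant), 46 mm (its x, front to back) x 68 mm (its y, broad face) x 200 mm tall, 50 g; sides straight up to 150 mm, then shoulder and neck; this point is its centre, 99 mm above its base, z up. Hold it across the 46 mm, about 153 mm above its base so that the gripper clears its top
- light_bottle_mid (a point): loose empty light green bottle with a fixed red cap (29 mm; uncapped green bottles farther off are not meant), 46 mm (its x, front to back) x 68 mm (its y, broad face) x 200 mm tall, 50 g; sides straight up to 150 mm, then shoulder and neck; this point is its centre, 99 mm above its base, z up. Hold it across the 46 mm, about 153 mm above its base so that the gripper clears its top
- gold_collar_mid (a point): loose gold-yellow pump collar, stepped round cap 28 mm across and 34 mm tall, about 12 g (28 mm wide only in its lower half, narrower head on top: grip it low); stands upright; this point is its centre, 17 mm above its base, z up
- white_collar_mid (a point): loose cream-white pump collar, stepped round cap 28 mm across and 34 mm tall, about 12 g (28 mm wide only in its lower half, narrower head on top: grip it low); stands upright; this point is its centre, 17 mm above its base, z up
- brown_bottle: the very dark brown, round, waisted bottle with a pink neck, 66 mm across, 227 mm tall with its plate, fixed on the third dark plate (same size as the empty ones) in the back row of the white board; origin at the centre of the underside of its plate, which is the board's top (the board is 8 mm thick, 180 x 350 mm, fixed, seen from the robot with its front row nearest); x axis to the back of the board, y axis to its left. Which of the three lanes (110 mm apart) it has varies
- plate_a: low dark rectangle 72 x 94 mm (long side across the board), 3 mm thick, fixed flat on the board, one of the two that stand empty in the board's back row; origin at the centre of its underside, x axis to the back of the board, y axis to the left of the board. A bottle put on it stands 3 mm above this origin
- plate_b: low dark rectangle 72 x 94 mm (long side across the board), 3 mm thick, fixed flat on the board, one of the two that stand empty in the board's back row; origin at the centre of its underside, x axis to the back of the board, y axis to the left of the board. A bottle put on it stands 3 mm above this origin
- disc_left: low dark disc, 56 mm across, 3 mm thick, fixed on the board, front row, left lane; origin at the centre of its underside, x to the back of the board, y to its left; 100 mm straight in front of the centre of the back-row place in the same lane
- disc_middle: low dark disc, 56 mm across, 3 mm thick, fixed on the board, front row, middle lane; origin at the centre of its underside, x to the back of the board, y to its left; 100 mm straight in front of the centre of the back-row place in the same lane
- disc_right: low dark disc, 56 mm across, 3 mm thick, fixed on the board, front row, right lane; origin at the centre of its underside, x to the back of the board, y to its left; 100 mm straight in front of the centre of the back-row place in the same lane
Things that resemble listed ones, but are neither listed nor needed, are in the scene too. What is shaped like the part that bears dark_bottle_mid but orange is not meant.

How it is judged:
At the end, for the whole second after the job is handed in: Green bottles on the two plates, dark one left, gold collar on the disc before the brown bottle, white collar on the disc before the dark one; each centred within 15 mm in x and y, height within 6 mm, upright within 0.1 rad, bottles square within 0.2 rad, all at rest (((y of plate_a in the frame of plate_b above 0.05 m and x of dark_bottle_mid in the frame of plate_a between -0.015 and 0.015 m and y of dark_bottle_mid in the frame of plate_a between -0.015 and 0.015 m and z of dark_bottle_mid in the frame of plate_a between 0.096 and 0.108 m and angle between each of dark_bottle_mid, light_bottle_mid, white_collar_mid's own z axis and vertical below 0.1 rad and x of light_bottle_mid in the frame of plate_b between -0.015 and 0.015 m and y of light_bottle_mid in the frame of plate_b between -0.015 and 0.015 m and z of light_bottle_mid in the frame of plate_b between 0.096 and 0.108 m and x of white_collar_mid in the frame of plate_a between -0.115 and -0.085 m and y of white_collar_mid in the frame of plate_a between -0.015 and 0.015 m and z of white_collar_mid in the frame of plate_a between 0.014 and 0.026 m and angle between the x axis of each of dark_bottle_mid, light_bottle_mid and the x axis of plate_a, either way round below 0.2 rad) or (y of plate_b in the frame of plate_a above 0.05 m and x of dark_bottle_mid in the frame of plate_b between -0.015 and 0.015 m and y of dark_bottle_mid in the frame of plate_b between -0.015 and 0.015 m and z of dark_bottle_mid in the frame of plate_b between 0.096 and 0.108 m and angle between each of dark_bottle_mid, light_bottle_mid, white_collar_mid's own z axis and vertical below 0.1 rad and x of light_bottle_mid in the frame of plate_a between -0.015 and 0.015 m and y of light_bottle_mid in the frame of plate_a between -0.015 and 0.015 m and z of light_bottle_mid in the frame of plate_a between 0.096 and 0.108 m and x of white_collar_mid in the frame of plate_b between -0.115 and -0.085 m and y of white_collar_mid in the frame of plate_b between -0.015 and 0.015 m and z of white_collar_mid in the frame of plate_b between 0.014 and 0.026 m and angle between the x axis of each of dark_bottle_mid, light_bottle_mid and the x axis of plate_b, either way round below 0.2 rad)) and x of gold_collar_mid in the frame of brown_bottle between -0.115 and -0.085 m and y of gold_collar_mid in the frame of brown_bottle between -0.015 and 0.015 m and z of gold_collar_mid in the frame of brown_bottle between 0.014 and 0.026 m and angle between gold_collar_mid's own z axis and vertical below 0.1 rad and linear speed of each of dark_bottle, light_bottle, gold_collar, white_collar below 0.02 m/s); the robot touches nothing.
It fails at once if the dark green bottle is knocked over (leans more than 0.7 rad) (angle between dark_bottle_mid's own z axis and vertical above 0.7 rad).
It fails at once if the light green bottle is knocked over (leans more than 0.7 rad) (angle between light_bottle_mid's own z axis and vertical above 0.7 rad).
It also fails if it takes over 128 s, if anything falls off the work surface, if the arm or the gripper's body presses on something with over 40 N, if the wrist force passes 120 N, or if a joint passes its speed limit or range.

## Robot

A 6-joint arm with a two-finger parallel gripper is mounted at the origin on a cart in front of the work surface, level with it; the furniture and walls round the work are solid. World frame = base frame: x ahead of the robot, y to its left, z up, the work surface at z = 0. Lengths are in m, angles in rad, forces in N, time in s.
With the tool pointing down it reaches from about 0.25 to 0.775 m from the base axis. Payload 4 kg.
Tool frame: the origin (TCP) lies at the very end of the fingers, on their centre line; the grasp point (between the pads) lies 19 mm behind it; z points along the fingers, y is the direction in which the jaws open and shut (so a half turn about z gives the same grasp; the last joint's range is limited). The gripper opens to 94 mm and grips with 3 to 60 N. Pads are 16 mm wide; open, the fingers measure 119 mm over their backs; the gripper's body (75 mm by 177 mm) begins 78 mm behind the grasp point.
Start: joints at [-1.422, 0.087, 1.371, -0, 1.684, -0.103], TCP at [0.137, -0.533, 0.206] pointing down, gripper open.
Joint ranges: [-3.1, 3.1], [-0.76, 2.03], [0.27, 2.55], [-1.08, 4.22], [0.17, 2.65], [-2.57, 2.57]. Speed limits (rad/s): [2.79, 2.79, 3.14, 3.14, 3.14, 3.14].

## Interface

Orientations are given as [roll, pitch, yaw] about the fixed x, y, z axes, in that order (R = Rz(yaw) Ry(pitch) Rx(roll)).
In Python, from bench import robot, snapshot, calibration gives the robot as it stands. The module is installed in compiled form; this text tells all that it offers.
- The arm moves only by the tool servo_tool, never from a script. Its argument "series" is text: rows parted by semicolons, each of 5 numbers parted by spaces: the closure, from -1 (fully open) to 1 (shut), then the shift along the tool's x, y, z in cm, then the turn about the tool's z in rad. A call has 1 to 20 rows; each row is the pose to reach, as a shift and turn from the pose commanded when the call began, along the tool's axes at that moment; what a row does not reach only later rows make up. A row lasts 1/12 s, in which the tool goes at most 41.7 mm and 7.16 degrees, less where a joint would pass 70% of its speed; a pose out of reach is approached as far as the arm can. A call with a gripper value outside its range is refused whole. The fingers move at their own pace and stop on an object; the grip force is fixed at half the most. Time passes only in rows, so rows that repeat a pose let the fingers close. It gives the time, the measured TCP pose, the force and the opening at its end, in the units of the state.
- robot.get_obs(): the state, without advancing time (a new reading comes with each control period).
- snapshot(name): name is "scene" or "top" or "wrist"; returns (picture, depth): 384x512x3 uint8, red, green, blue; 384x512 float32, m along the optical axis (not along the pixel's ray), 0 where there is no reading.
- calibration(name): a dict with "fx", "fy", "cx", "cy" (pixels), "rvec" (rotation vector, rad) and "tvec" (3), from world to camera coordinates, as OpenCV has them; the wrist camera has in their place "tool_from_camera" (4x4, takes a point from camera to tool coordinates, whose origin is the TCP and whose axes are the flange's). Camera axes: x right, y down, z forward; pixel columns grow to the right and rows downward; lengths in m; the calibration is good to about 2 mm. A picture is of the moment at which its call begins: read the wrist's pose just before it. calibration takes no time and is no camera call.
- robot.close_job(): hands the job in, once; it reports no verdict.
The state is a dict: "time": time; "joint_positions": joint angles; "qvel": joint speeds; "joint_torque": joint torques, N m; "tool_pos": TCP position; "ee_rot": TCP orientation; "wrist_force": force on the tool from outside, world axes, zero at the start; "wrist_torque": the same for the moment, N m; "width": finger opening in m.
Only numpy, scipy, OpenCV 4.12 (cv2) and the standard library are available. Lean on these libraries where they do the work, as an engineer would, in place of code of your own. Each camera call takes 0.05 s, during which the arm holds its last target. There are 200 camera calls.

## Working session

There is one attempt and no reset: what is moved stays moved. The work goes in short steps, Python scripts to look and compute and a tool call to move; the robot and the scene stay as the last step left them, time stands still between calls to the robot, and variables do not carry over. Pictures are saved under pics/ and viewed, about 12 in all and at most 16, crops included, and the job is handed in when it is done.

Besides the shell and the picture viewer there is one more tool, called as name(argument=value, ...), one argument or row to a line, values as JSON. servo_tool: Moves the arm, as the interface text tells. Its arguments: {"type":"object","properties":{"series":{"type":"string"}},"required":["series"]}

```bash
mkdir -p pics
cat > h.py <<'E'
import numpy as np, cv2
from bench import robot, snapshot, calibration
from scipy.spatial.transform import Rotation as R
def cam(name):
    c=calibration(name); K=np.array([[c['fx'],0,c['cx']],[0,c['fy'],c['cy']],[0,0,1.]])
    if 'rvec' in c:
        Rm=cv2.Rodrigues(np.array(c['rvec'],float))[0]; t=np.array(c['tvec'],float).ravel()
        return K,Rm.T,-Rm.T@t
    o=robot.get_obs(); T=np.eye(4); T[:3,:3]=R.from_euler('xyz',o['ee_rot']).as_matrix(); T[:3,3]=o['tool_pos']
    T=T@np.array(c['tool_from_camera']); return K,T[:3,:3],T[:3,3]
def ray(C,u,v,z):
    K,Rw,p=C; d=Rw@np.linalg.inv(K)@np.array([u,v,1.]); return p+d*(z-p[2])/d[2]
def cloud(C,D):
    K,Rw,p=C; v,u=np.mgrid[:D.shape[0],:D.shape[1]]
    P=np.stack([(u-K[0,2])/K[0,0]*D,(v-K[1,2])/K[1,1]*D,D],-1); W=P@Rw.T+p; W[D==0]=np.nan; return W
def grab(name,tag):
    C=cam(name); I,D=snapshot(name); np.savez(f'pics/{tag}.npz',I=I,D=D,K=C[0],R=C[1],p=C[2])
    cv2.imwrite(f'pics/{tag}.png',I[:,:,::-1]); return C,I,D
def load(tag):
    f=np.load(f'pics/{tag}.npz'); return (f['K'],f['R'],f['p']),f['I'],f['D']
E
python3 - <<'E'
from h import *
print(robot.get_obs())
for n in ('scene','top','wrist'):
    C,I,D=grab(n,n+'0'); print(n,C[0][0,0],C[2],C[1][:,2])
a=[cv2.imread(f'pics/{n}0.png') for n in('scene','top')]
cv2.imwrite('pics/both.png',np.vstack(a)[:, :])
E
```

```text
{'time': 0.0, 'joint_positions': array([-1.42210266e+00,  8.79565584e-02,  1.37221132e+00,  2.23166143e-06,
        1.68357978e+00, -1.03120861e-01]), 'qvel': array([-0.00171246,  0.00029364, -0.00032023,  0.0021322 ,  0.00264745,
       -0.00057975]), 'joint_torque': array([-9.33604970e-04, -3.40172160e+01, -3.02433586e+01,  7.15111778e-02,
        3.29176162e-02, -1.74302700e-04]), 'tool_pos': array([ 0.13694533, -0.53213212,  0.2043251 ]), 'ee_rot': array([-3.13944933e+00, -2.24037698e-04,  2.51814536e-01]), 'wrist_force': array([0.06812112, 0.01185646, 1.24616462]), 'wrist_torque': array([ 0.01101096, -0.02414987,  0.02040795]), 'width': 0.09422032521001826}
scene 496.43363012608 [-0.43294574  1.06344365  1.08024329] [ 0.53411076 -0.62325845 -0.57120452]
top 365.82591980666274 [ 0.32462603 -0.00991674  1.24871258] [ 0.13361987  0.00260029 -0.99102925]
wrist 307.58887638968264 [ 0.21540036 -0.51118976  0.38310692] [-0.27145611 -0.06737615 -0.9600896 ]
```

View pics/scene0.png

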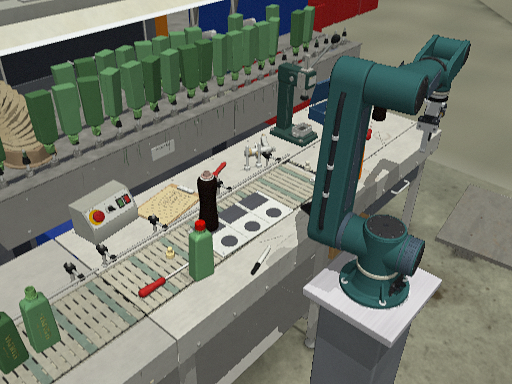

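View pics/top0.png

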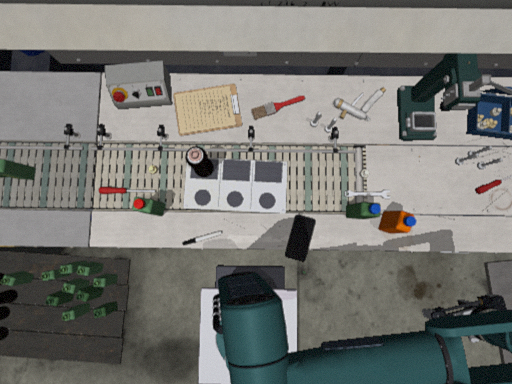

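The top view shows the board at u 185–288, with the brown bottle in the left lane (198,160). The light bottle's red cap is at (140,203), and the dark bottle's blue cap at (375,208). The collars are probably at (152,168) and (364,173). The dark bottle therefore goes in the middle lane and the light bottle in the right.

Run:
```python
from h import *
C,I,D=load('top0'); W=cloud(C,D)
def px(m,zmin=None):
    n,l,s,c=cv2.connectedComponentsWithStats(m.astype(np.uint8)); return [(s[i],c[i]) for i in range(1,n) if s[i,4]>8]
H=cv2.cvtColor(I,cv2.COLOR_RGB2HSV); g=I.max(2)
# dark plates/discs within board
m=np.zeros(g.shape,bool); m[150:220,180:292]=g[150:220,180:292]<110
for s,c in px(m): print('dark',s,c.round(1),ray(C,*c,.011).round(4))
m=np.zeros(g.shape,bool); m[150:220,180:292]=I[150:220,180:292].min(2)>185
for s,c in px(m): print('board',s)
print('boardz',np.nanmedian(W[172:180,220:250,2]), 'conveyor',np.nanmedian(W[185:200,300:340,2]),'table',np.nanmedian(W[225:235,150:180,2]))
for n,lo,hi,(x0,x1,y0,y1) in (('red',(0,150,90),(8,255,255),(130,165,190,220)),('blue',(105,120,80),(125,255,255),(365,385,195,220)),('lg',(45,60,30),(85,255,255),(120,175,185,225)),('dg',(45,60,20),(85,255,255),(335,385,190,225)),('gold',(18,60,120),(35,255,255),(143,165,158,180))):
    m=np.zeros(g.shape,bool); m[y0:y1,x0:x1]=cv2.inRange(H[y0:y1,x0:x1],lo,hi)>0
    for s,c in px(m):
        k=m&True; print(n,s,c.round(1),'z',np.nanmax(W[m][:,2]).round(3),np.nanmedian(W[m],0).round(3))
for n,(x0,x1,y0,y1) in (('gold',(140,164,156,180)),('white',(352,378,160,186))):
    w=W[y0:y1,x0:x1].reshape(-1,3); k=w[:,2]>np.nanmedian(w[:,2])+.012; print(n,w[k].round(3)[:30].tolist())
a=cv2.resize(I[140:225,95:295],None,fx=4,fy=4,interpolation=cv2.INTER_CUBIC); b=cv2.resize(I[150:225,310:420],None,fx=3,fy=3,interpolation=cv2.INTER_CUBIC)
o=np.zeros((600,800,3),np.uint8); o[:340,:]=a; o[345:345+225,:330]=b; cv2.imwrite('pics/crop.png',o[:,:,::-1])
```

```text
dark [181 151   2   8  15] [181.5 154.3] [0.5986 0.2362 0.011 ]
dark [185 150  37  29 625] [204.6 165.9] [0.559 0.155 0.011]
dark [246 150   9  10  34] [250.7 153.8] [ 0.6036 -0.003   0.011 ]
dark [223 152   3   7  18] [224.1 154.7] [0.5993 0.0891 0.011 ]
dark [223 152  27  29 517] [235.9 169.5] [0.5477 0.047  0.011 ]
dark [238 152   3   8  14] [238.7 155.3] [0.5978 0.0384 0.011 ]
dark [260 152   2   8  16] [260.5 155.5] [ 0.5981 -0.0368  0.011 ]
dark [267 152   2   7  14] [267.5 155. ] [ 0.6003 -0.061   0.011 ]
dark [274 152   2   7  13] [274.5 155.2] [ 0.5998 -0.0853  0.011 ]
dark [289 153   2   8  14] [289.4 156.5] [ 0.5961 -0.1367  0.011 ]
dark [255 161  27  21 515] [268.  171.3] [ 0.5431 -0.0632  0.011 ]
dark [181 165   1   9   9] [181. 169.] [0.5469 0.2358 0.011 ]
dark [289 167   2   8  15] [289.5 170.3] [ 0.5478 -0.1369  0.011 ]
dark [180 180   2   8  15] [180.5 183.3] [0.4974 0.2356 0.011 ]
dark [289 181   2   8  15] [289.5 184.5] [ 0.4984 -0.1369  0.011 ]
dark [195 190  15  15 181] [202.1 197. ] [0.4513 0.1601 0.011 ]
dark [227 192  16  15 180] [234.4 198.6] [0.4473 0.0503 0
[... 1599 characters left out ...]
88, 0.016], [0.554, -0.39, 0.02], [0.555, -0.394, 0.018], [0.554, -0.396, 0.022], [0.552, -0.382, 0.014], [0.551, -0.384, 0.018], [0.551, -0.388, 0.017], [0.55, -0.389, 0.023], [0.548, -0.388, 0.038], [0.548, -0.392, 0.034], [0.549, -0.396, 0.032], [0.547, -0.38, 0.02], [0.548, -0.384, 0.018], [0.548, -0.388, 0.016], [0.544, -0.384, 0.038], [0.544, -0.388, 0.037], [0.544, -0.391, 0.037], [0.544, -0.394, 0.038], [0.545, -0.398, 0.036], [0.543, -0.379, 0.022], [0.545, -0.385, 0.014], [0.543, -0.386, 0.023], [0.541, -0.385, 0.034], [0.541, -0.388, 0.035], [0.541, -0.392, 0.036], [0.542, -0.396, 0.033], [0.541, -0.398, 0.037], [0.54, -0.38, 0.019], [0.541, -0.384, 0.015], [0.541, -0.387, 0.017]]
```

View pics/crop.png

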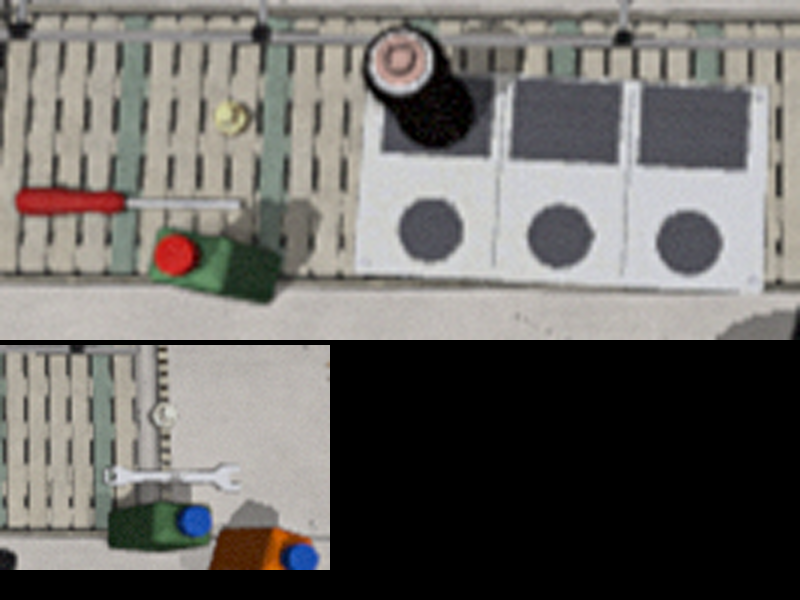

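The crop confirms the layout: board yaw is about -0.035, and the plate and disc centres agree with the 100 mm and 110 mm spacings. The gold collar is at (0.547,0.330) and the white one at (0.545,-0.389). I'll move above the dark bottle with the jaws along x.

servo_tool(
  series="-1 0 0 -4 0;-1 0 0 -8 0;-1 0 0 -12 -0.1;-1 3 -1 -16 -0.2;-1 6 -2 -16 -0.32;-1 9 -4 -16 -0.44;-1 12 -5 -16 -0.56;-1 15 -6 -16 -0.68;-1 18 -7 -16 -0.8;-1 21 -8 -16 -0.92;-1 24 -9 -16 -1.04;-1 27 -10 -16 -1.16;-1 30 -11.6 -16 -1.28;-1 30 -11.6 -16 -1.319;-1 30 -11.6 -16 -1.319;-1 30 -11.6 -16 -1.319;-1 30 -11.6 -16 -1.319",
)

```text
time: 1.57
tool_pos: [0.3982, -0.3461, 0.3653]
ee_rot: [-3.141, 0.0, 1.569]
wrist_force: [0.6, -0.7, -0.0]
width: 0.094
```

```bash
cat > bot.py <<'E'
import sys; from h import *
tag,col,ex,ey=sys.argv[1],sys.argv[2],float(sys.argv[3]),float(sys.argv[4])
print({k:robot.get_obs()[k].round(4) for k in('tool_pos','ee_rot')},robot.get_obs()['time'])
C,I,D=grab('wrist',tag); W=cloud(C,D); H=cv2.cvtColor(I,cv2.COLOR_RGB2HSV)
near=(np.hypot(W[...,0]-ex,W[...,1]-ey)<.08)
g=near&(cv2.inRange(H,(40,50,15),(90,255,255))>0)
cap=near&(cv2.inRange(H,(105,110,50),(128,255,255)) if col=='blue' else cv2.inRange(H,(0,130,60),(9,255,255))).astype(bool)&(W[...,2]>.15)
u=np.argwhere(cap); c=W[cap]; top=c[c[:,2]>np.nanmax(c[:,2])-.006]; print('cap n',len(top),top[:,:2].mean(0),(top[:,:2].max(0)+top[:,:2].min(0))/2,top[:,2].mean(),np.ptp(top[:,:2],0))
for zl,zh in((.02,.15),(.10,.15),(.15,.19)):
    w=W[g&(W[...,2]>zl)&(W[...,2]<zh)]
    if len(w)<20: print('few'); continue
    (cx,cy),(a,b),t=cv2.minAreaRect((w[:,:2]*1000).astype(np.float32)); print('rect',zl,zh,len(w),round(cx),round(cy),round(a),round(b),round(t,1))
E
python3 bot.py w1 blue .405 -.345
```

```text
{'tool_pos': array([ 0.3982, -0.3461,  0.3653]), 'ee_rot': array([-3.1411,  0.    ,  1.5687])} 1.5667
cap n 445 [ 0.40787133 -0.3603324 ] [ 0.40809884 -0.36077214] 0.1985342686212602 [0.02702083 0.02745501]
rect 0.02 0.15 431 410 -327 9 41 88.9
rect 0.1 0.15 207 410 -329 5 40 88.9
rect 0.15 0.19 734 408 -359 58 40 86.6
```

View pics/w1.png

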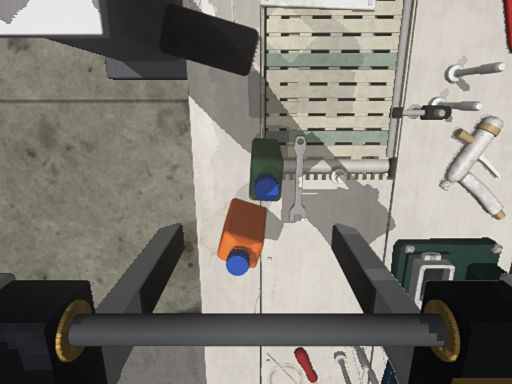

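The picture shows the dark bottle's cap at (266,188), the orange decoy below it at (240,240), the white collar at (338,177) and the wrench between them. The bottle centre is (0.4085,-0.361), nearly square.

servo_tool(
  series="-1 -0.7 0.5 0 0.03;-1 -1.5 1.05 0 0.03;-1 -1.5 1.05 4 0.03;-1 -1.5 1.05 8 0.03;-1 -1.5 1.05 12 0.03;-1 -1.5 1.05 16 0.03;-1 -1.5 1.05 19 0.03;-1 -1.5 1.05 21 0.03;-1 -1.5 1.05 23.1 0.03;-1 -1.5 1.05 23.1 0.03;-1 -1.5 1.05 23.1 0.03;-0.5 -1.5 1.05 23.1 0.03;-0.2 -1.5 1.05 23.1 0.03;0 -1.5 1.05 23.1 0.03;0.2 -1.5 1.05 23.1 0.03;0.5 -1.5 1.05 23.1 0.03;1 -1.5 1.05 23.1 0.03;1 -1.5 1.05 23.1 0.03;1 -1.5 1.05 23.1 0.03;1 -1.5 1.05 23.1 0.03",
)

```text
time: 3.28
tool_pos: [0.4092, -0.3606, 0.1345]
ee_rot: [3.142, 0.0, 1.541]
wrist_force: [0.3, -1.4, 0.8]
width: 0.0425
```

servo_tool(
  series="1 0 0 0 0;1 0 0 0 0;1 0 0 0 0",
)

```text
time: 3.53
tool_pos: [0.4092, -0.3606, 0.1345]
ee_rot: [3.142, 0.0, 1.541]
wrist_force: [-0.3, 0.6, -0.1]
width: 0.0427
```

servo_tool(
  series="1 0 0 -1 0;1 0 0 -3 0;1 0 0 -6 0;1 0 0 -9 0;1 0 0 -12 0;1 1 0.3 -13 0;1 4 1.2 -13 0;1 7 2.1 -13 0;1 10 3 -13 0;1 13 4 -13 0;1 16 5 -13 0.006;1 19 6 -13 0.006;1 22 7 -13 0.006;1 25 8 -13 0.006;1 28 9 -13 0.006;1 31 10 -13 0.006;1 34 11 -13 0.006;1 37 12 -13 0.006;1 40 12.5 -13 0.006;1 41.1 12.6 -13 0.006",
)

```text
time: 5.2
tool_pos: [0.5472, 0.0508, 0.2632]
ee_rot: [-3.14, -0.002, 1.539]
wrist_force: [-0.8, -0.8, -1.6]
width: 0.0427
```

servo_tool(
  series="1 0 0 0 0;1 0 0 0 0;1 0 0 0 0;1 0 0 0 0",
)

```text
time: 5.53
tool_pos: [0.5472, 0.0451, 0.2645]
ee_rot: [-3.142, 0.001, 1.533]
wrist_force: [-0.4, -0.2, -0.6]
width: 0.0425
```

Run:
```python
from h import *
C,I,D=grab('wrist','w2');C,J,D=grab('scene','s2')
cv2.imwrite('pics/c2.png',np.hstack([I,J[100:300,100:356].repeat(1,0).copy() if 0 else cv2.resize(J[130:322,130:290],(320,384))])[:,:,::-1][:, :800])
```

```text
(no output)
```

View pics/c2.png

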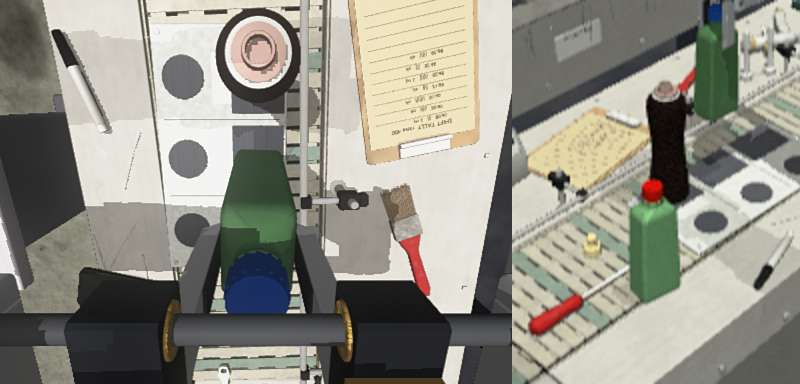

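The dark bottle hangs upright in the grip over the middle lane, with the discs visible on the left. I'll check the rail height behind the plates, then lower.

Run:
```python
from h import *
for t in('w2','top0'):
    C,I,D=load(t); W=cloud(C,D)
    m=(W[...,1]>-.03)&(W[...,1]<.20)&(W[...,0]>.58)&(W[...,0]<.72)&(W[...,2]>.02)
    if t=='w2': m&=(W[...,1]>.09)
    w=W[m]; 
    for x in np.arange(.58,.72,.01):
        k=(w[:,0]>=x)&(w[:,0]<x+.01); 
        if k.sum()>3: print(t,x.round(2),k.sum(),np.percentile(w[k,2],[50,98]).round(3))
C,I,D=load('w2')
g=I[:280].max(2); H=(g<110)&(g>50)
for u,v in((183,77),(188,160)): print('disc',ray(C,u,v,.011).round(4))
```

```text
w2 0.58 54 [0.204 0.207]
w2 0.59 60 [0.065 0.066]
w2 0.6 815 [0.066 0.068]
top0 0.58 4 [0.207 0.209]
top0 0.59 656 [0.741 0.744]
top0 0.6 1642 [0.746 0.752]
top0 0.61 1568 [0.755 0.76 ]
top0 0.62 1590 [0.764 0.769]
top0 0.63 1081 [0.768 0.77 ]
top0 0.64 1706 [0.77  0.782]
top0 0.65 29 [0.074 0.078]
top0 0.66 23 [0.08  0.088]
top0 0.67 11 [0.071 0.076]
top0 0.68 14 [0.07  0.074]
disc [0.4528 0.163  0.011 ]
disc [0.4482 0.0524 0.011 ]
```

servo_tool(
  series="1 0.3 0 1 0;1 0.3 0 4 0;1 0.3 0 7 0;1 0.3 0 9.5 0;1 0.3 0 10.8 0;1 0.3 0 11.4 0;1 0.3 0 11.8 0;1 0.3 0 11.9 0;1 0.3 0 11.9 0;1 0.3 0 11.9 0;1 0.3 0 11.9 0",
)

```text
time: 6.55
tool_pos: [0.5482, 0.0494, 0.1465]
ee_rot: [3.139, -0.0, 1.535]
wrist_force: [1.2, 0.2, -0.5]
width: 0.0427
```

servo_tool(
  series="1 0 0 0.1 0;1 0 0 0.1 0;0.2 0 0 0.1 0;0 0 0 0.1 0;-0.1 0 0 0.1 0;-0.3 0 0 0.1 0;-0.6 0 0 0.1 0;-1 0 0 0.1 0;-1 0 0 0.1 0;-1 0 0 0.1 0;-1 0 0 0 0;-1 0 0 -2 0;-1 0 0 -5 0;-1 0 0 -9 0;-1 0 0 -13 0;-1 0 0 -17 0;-1 0 0 -20 0;-1 0 0 -21 0;-1 0 0 -21 0",
)

```text
time: 8.13
tool_pos: [0.5486, 0.0494, 0.3603]
ee_rot: [3.133, -0.0, 1.535]
wrist_force: [-0.4, -0.6, -0.7]
width: 0.094
```

```bash
python3 bot.py w3 blue .547 .047
```

```text
{'tool_pos': array([0.5486, 0.0494, 0.3603]), 'ee_rot': array([ 3.1328e+00, -1.0000e-04,  1.5348e+00])} 8.1333
cap n 515 [0.54738913 0.04961332] [0.54759592 0.04954266] 0.20945010646213105 [0.02910576 0.02799721]
rect 0.02 0.15 320 549 83 8 40 88.6
rect 0.1 0.15 169 549 81 4 39 88.6
rect 0.15 0.19 899 547 51 58 41 86.7
```

servo_tool(
  series="-1 2 -1 0 0;-1 5 -3 0 0;-1 8 -5 0 0;-1 11 -6.5 0 0;-1 14 -8 0 0;-1 17 -9.5 0 0;-1 20 -11 0 0;-1 23 -13 0 0;-1 26 -15 0 0;-1 26 -15 0 0;-1 26 -15 0 0;-1 26 -15 0 0",
)

```text
time: 9.18
tool_pos: [0.4068, 0.3142, 0.3537]
ee_rot: [-3.139, 0.002, 1.535]
wrist_force: [0.0, 1.0, -0.4]
width: 0.0941
```

```bash
python3 bot.py w4 red .41 .315
python3 - <<'E'
from h import *
C,I,D=load('w4'); W=cloud(C,D); H=cv2.cvtColor(I,cv2.COLOR_RGB2HSV)
g=(cv2.inRange(H,(40,50,15),(90,255,255))>0)&(np.hypot(W[...,0]-.41,W[...,1]-.315)<.09)&(W[...,2]<.14)&(W[...,2]>.03)
w=W[g]; vx,vy,x0,y0=cv2.fitLine((w[:,:2]*1000).astype(np.float32),cv2.DIST_HUBER,0,.01,.01).ravel(); print('face dir',vx,vy,x0,y0,np.ptp(w[:,0]))
E
```

```text
{'tool_pos': array([0.4068, 0.3142, 0.3537]), 'ee_rot': array([-3.1394e+00,  2.4000e-03,  1.5349e+00])} 9.1833
cap n 514 [0.41172549 0.32311619] [0.41181992 0.32303205] 0.1985164400923132 [0.02816556 0.02823815]
rect 0.02 0.15 384 417 355 9 41 80.6
rect 0.1 0.15 195 417 353 5 40 80.6
rect 0.15 0.19 868 412 324 58 41 80.0
face dir 0.98606014 -0.16638918 417.26852 355.76282 0.04062467654354457
```

View pics/w4.png

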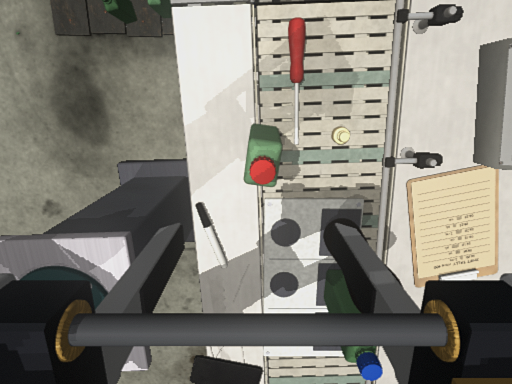

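The light bottle's cap is at (263,170), with the body turned about -0.167 rad, and the gold collar is at (341,134). Cap and side-face estimates of the centre agree at (0.412,0.322).

servo_tool(
  series="-1 0.4 0.2 0 0.07;-1 0.8 0.47 0 0.131;-1 0.8 0.47 4 0.131;-1 0.8 0.47 8 0.131;-1 0.8 0.47 12 0.131;-1 0.8 0.47 16 0.131;-1 0.8 0.47 19 0.131;-1 0.8 0.47 21 0.131;-1 0.8 0.47 21.9 0.131;-1 0.8 0.47 21.9 0.131;-1 0.8 0.47 21.9 0.131;-0.5 0.8 0.47 21.9 0.131;-0.2 0.8 0.47 21.9 0.131;0 0.8 0.47 21.9 0.131;0.2 0.8 0.47 21.9 0.131;0.5 0.8 0.47 21.9 0.131;1 0.8 0.47 21.9 0.131;1 0.8 0.47 21.9 0.131;1 0.8 0.47 21.9 0.131;1 0.8 0.47 21.9 0.131",
)

```text
time: 10.9
tool_pos: [0.412, 0.3225, 0.1364]
ee_rot: [3.142, 0.0, 1.404]
wrist_force: [0.9, 0.4, -0.1]
width: 0.0425
```

servo_tool(
  series="1 0 0 0 0;1 0 0 0 0;1 0 0 0 0",
)

```text
time: 11.15
tool_pos: [0.412, 0.3225, 0.1364]
ee_rot: [3.142, 0.0, 1.404]
wrist_force: [-0.4, -0.2, 0.4]
width: 0.0424
```

servo_tool(
  series="1 0 0 -1 0;1 0 0 -3 0;1 0 0 -6 0;1 0 0 -9 0;1 0 0 -12 0;1 -1 0.2 -13 0;1 -4 0.7 -13 0;1 -7 1.2 -13 0;1 -10 1.7 -13 0;1 -13 2.2 -13 -0.02;1 -16 2.7 -13 -0.05;1 -19 3.2 -13 -0.08;1 -22 3.7 -13 -0.11;1 -25 4.2 -13 -0.131;1 -28 4.7 -13 -0.131;1 -31 5.2 -13 -0.131;1 -34 5.7 -13 -0.131;1 -36.5 6.1 -13 -0.131;1 -37.9 6.4 -13 -0.131;1 -37.9 6.4 -13 -0.131",
)

```text
time: 12.82
tool_pos: [0.4112, -0.0647, 0.2655]
ee_rot: [-3.14, 0.001, 1.53]
wrist_force: [-0.3, -0.2, -1.4]
width: 0.0423
```

servo_tool(
  series="1 0 0 0 0;1 0 0 0 0;1 0 0 0 0",
)

```text
time: 13.07
tool_pos: [0.4119, -0.061, 0.2663]
ee_rot: [-3.141, -0.0, 1.536]
wrist_force: [-0.2, -0.5, -0.4]
width: 0.0422
```

servo_tool(
  series="1 0 1 0 0;1 0.1 4 0 0;1 0.2 7 0 0;1 0.3 10 0 0;1 0.4 12.5 0 0;1 0.4 13.2 0 0;1 0.4 13.2 1 0;1 0.4 13.2 4 0;1 0.4 13.2 7 0;1 0.4 13.2 9.5 0;1 0.4 13.2 10.8 0;1 0.4 13.2 11.5 0;1 0.4 13.2 11.9 0;1 0.4 13.2 11.9 0;1 0.4 13.2 11.9 0;1 0.4 13.2 11.9 0",
)

```text
time: 14.4
tool_pos: [0.5447, -0.0627, 0.1487]
ee_rot: [3.139, 0.001, 1.535]
wrist_force: [0.9, 0.8, -0.9]
width: 0.0426
```

servo_tool(
  series="1 0 0 0.1 0;1 0 0 0.1 0;0.2 0 0 0.1 0;0 0 0 0.1 0;-0.1 0 0 0.1 0;-0.3 0 0 0.1 0;-0.6 0 0 0.1 0;-1 0 0 0.1 0;-1 0 0 0.1 0;-1 0 0 0.1 0;-1 0 0 0 0;-1 0 0 -2 0;-1 0 0 -5 0;-1 0 0 -9 0;-1 0 0 -13 0;-1 0 0 -17 0;-1 0 0 -20 0;-1 0 0 -21 0;-1 0 0 -21 0",
)

```text
time: 15.98
tool_pos: [0.5452, -0.0628, 0.3623]
ee_rot: [3.133, 0.002, 1.535]
wrist_force: [-0.3, -1.4, 0.4]
width: 0.0941
```

```bash
python3 bot.py w5 red .543 -.063
```

```text
{'tool_pos': array([ 0.5452, -0.0628,  0.3623]), 'ee_rot': array([3.1330e+00, 1.7000e-03, 1.5348e+00])} 15.9833
cap n 510 [ 0.54461834 -0.06206814] [ 0.54432149 -0.06264692] 0.20943741001955693 [0.0291686  0.02790527]
rect 0.02 0.15 390 546 -29 8 41 88.7
rect 0.1 0.15 201 545 -31 4 39 88.7
rect 0.15 0.19 901 545 -61 58 41 87.4
```

servo_tool(
  series="-1 -2 0 0 0.1;-1 -5 0.1 0 0.22;-1 -8 0.2 0 0.34;-1 -11 0.3 0 0.46;-1 -14 0.5 0 0.58;-1 -17 0.6 0 0.7;-1 -20 0.7 2 0.82;-1 -23 0.8 4 0.94;-1 -26 0.9 6 1.06;-1 -29 1 8 1.18;-1 -31 1.1 10 1.3;-1 -32.6 1.2 12 1.42;-1 -32.6 1.2 14 1.54;-1 -32.6 1.2 15 1.57;-1 -32.6 1.2 15 1.57;-1 -32.6 1.2 15 1.57;-1 -32.6 1.2 15 1.57",
)

```text
time: 17.45
tool_pos: [0.5444, -0.3886, 0.2074]
ee_rot: [-3.141, 0.0, -0.034]
wrist_force: [-0.5, 1.0, 0.3]
width: 0.0941
```

```bash
cat > col.py <<'E'
import sys; from h import *
tag,ex,ey=sys.argv[1],float(sys.argv[2]),float(sys.argv[3]); b=float(sys.argv[4]) if len(sys.argv)>4 else 0
o=robot.get_obs(); print(o['tool_pos'].round(4),o['ee_rot'].round(4),o['time'])
C,I,D=grab('wrist',tag); W=cloud(C,D)
n=np.hypot(W[...,0]-ex,W[...,1]-ey)<.03
for lo,hi in((.007,.024),(.026,.042)):
    w=W[n&(W[...,2]>lo+b)&(W[...,2]<hi+b)]
    if len(w)<10: print('few',len(w)); continue
    (c,r)=cv2.minEnclosingCircle((w[:,:2]*1000).astype(np.float32)); print(lo,len(w),np.round(c,1),round(r,1),'bbox',((w.max(0)+w.min(0))/2).round(4),w[:,2].max().round(4))
m=n&(W[...,2]>.015+b); print('colour',np.median(I[m],0))
E
python3 col.py w6 .545 -.389
```

```text
[ 0.5444 -0.3886  0.2074] [-3.1415e+00  2.0000e-04 -3.4100e-02] 17.45
0.007 277 [ 541.  -389.5] 14.4 bbox [ 0.5414 -0.3894  0.0144] 0.0208
0.026 141 [ 541.1 -389.4] 7.9 bbox [ 0.5412 -0.3893  0.0323] 0.0347
colour [47. 47. 46.]
```

View pics/w6.png

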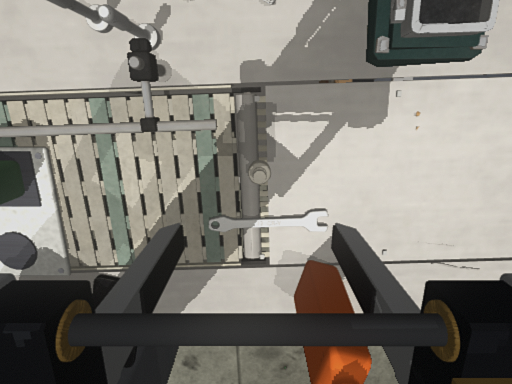

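The white collar is in shadow at (259,172), standing upright with its top at 35 mm. Its centre is (0.541,-0.3895).

servo_tool(
  series="-1 -0.3 0.1 3 0;-1 -0.3 0.1 7 0;-1 -0.3 0.1 11 0;-1 -0.3 0.1 15 0;-1 -0.3 0.1 18 0;-1 -0.3 0.1 19.5 0;-1 -0.3 0.1 19.9 0;-1 -0.3 0.1 20.1 0;-1 -0.3 0.1 20.1 0;-1 -0.3 0.1 20.1 0;0 -0.3 0.1 20.1 0;0.2 -0.3 0.1 20.1 0;0.4 -0.3 0.1 20.1 0;0.6 -0.3 0.1 20.1 0;0.8 -0.3 0.1 20.1 0;1 -0.3 0.1 20.1 0;1 -0.3 0.1 20.1 0;1 -0.3 0.1 20.1 0",
)

```text
time: 19.0
tool_pos: [0.5413, -0.3897, 0.0064]
ee_rot: [-3.142, 0.0, -0.035]
wrist_force: [-0.0, 0.1, 0.7]
width: 0.0441
```

servo_tool(
  series="1 0 0 0 0;1 0 0 0 0;1 0 0 0 0",
)

```text
time: 19.25
tool_pos: [0.5413, -0.3897, 0.0064]
ee_rot: [3.142, 0.0, -0.035]
wrist_force: [-0.2, -0.4, 0.1]
width: 0.0268
```

servo_tool(
  series="1 0 0 -1 0;1 0 0 -4 0;1 0 0 -8 0;1 0 0 -12 0;1 -1.5 -3 -14 0;1 -3 -6 -14 0;1 -4.5 -9 -14 0;1 -6 -12 -14 0;1 -7.5 -15 -14 0;1 -9 -18 -14 0;1 -10.5 -21 -14 0;1 -11.9 -23.6 -14 0;1 -11.9 -27 -14 0;1 -11.8 -30.5 -14 0;1 -11.6 -34 -14 0;1 -11.4 -37.5 -14 0;1 -11 -41 -14 0;1 -10.9 -43 -14 0;1 -10.9 -43.7 -14 0;1 -10.9 -43.7 -14 0",
)

```text
time: 20.92
tool_pos: [0.4479, 0.052, 0.1472]
ee_rot: [3.141, -0.001, -0.032]
wrist_force: [0.9, -0.7, -0.9]
width: 0.0269
```

servo_tool(
  series="1 0 0 0 0;1 0 0 0 0;1 0 0 0 0;1 0 0 0 0",
)

```text
time: 21.25
tool_pos: [0.4479, 0.0497, 0.1465]
ee_rot: [3.141, 0.0, -0.037]
wrist_force: [-0.4, -0.2, 0.4]
width: 0.0271
```

Run:
```python
from h import *
o=robot.get_obs(); print(o['tool_pos'],o['ee_rot'],o['width']); C,I,D=grab('wrist','w7')
```

```text
[0.44786698 0.0496904  0.14646689] [ 3.14122379e+00  7.82829047e-06 -3.72041960e-02] 0.027057285929779587
```

View pics/w7.png

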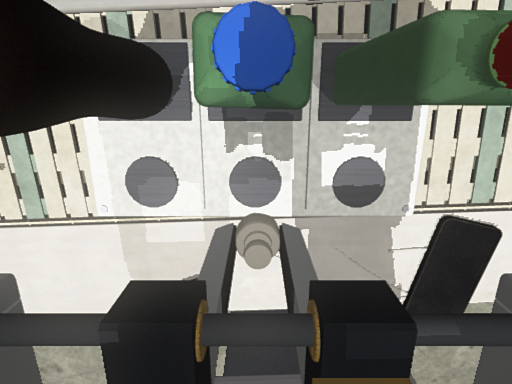

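The white collar sits upright in the fingers at (257,240) and the middle disc is at (255,182). The camera sits 8 cm ahead of the tool and could foul the bottle when lowered, so I'll turn half round first. The blind side will then face the robot.

servo_tool(
  series="1 0 0 0 -0.12;1 0 0 0 -0.24;1 0 0 0 -0.36;1 0 0 0 -0.48;1 0 0 0 -0.6;1 0 0 0 -0.72;1 0 0 0 -0.84;1 0 0 0 -0.96;1 0 0 0 -1.08;1 0 0 0 -1.2;1 0 0 0 -1.32;1 0 0 0 -1.44;1 0 0 0 -1.56;1 0 0 0 -1.57;1 0 0 0 -1.57",
)

```text
time: 22.55
tool_pos: [0.4479, 0.0504, 0.1464]
ee_rot: [-3.142, 0.0, 1.531]
wrist_force: [-0.1, 0.3, -0.0]
width: 0.027
```

servo_tool(
  series="1 0 0 0 -0.12;1 0 0 0 -0.24;1 0 0 0 -0.36;1 0 0 0 -0.48;1 0 0 0 -0.6;1 0 0 0 -0.72;1 0 0 0 -0.84;1 0 0 0 -0.96;1 0 0 0 -1.08;1 0 0 0 -1.2;1 0 0 0 -1.32;1 0 0 0 -1.44;1 0 0 0 -1.56;1 0 0 0 -1.57;1 0 0 0 -1.57;1 0 0 0 -1.57",
)

```text
time: 23.88
tool_pos: [0.4478, 0.0507, 0.1465]
ee_rot: [-3.141, -0.0, 3.101]
wrist_force: [0.1, -0.1, -1.1]
width: 0.0267
```

Run:
```python
from h import *
o=robot.get_obs(); print(o['tool_pos'],o['ee_rot'],o['width'])
C,I,D=load('w7')
for u,v in((151,182),(255,182),(359,182)): print(ray(C,u,v,.011).round(4))
```

```text
[0.4478246  0.05071678 0.14645302] [-3.14149591e+00 -2.51200191e-05  3.10102819e+00] 0.02667459091332913
[0.4519 0.1628 0.011 ]
[0.4479 0.0532 0.011 ]
[ 0.4438 -0.0564  0.011 ]
```

servo_tool(
  series="1 0 0.1 2 0;1 0 0.1 5 0;1 0 0.1 8 0;1 0 0.1 10.5 0;1 0 0.1 12 0;1 0 0.1 12.6 0;1 0 0.1 12.9 0;1 0 0.1 12.9 0;1 0 0.1 12.9 0",
)

```text
time: 24.63
tool_pos: [0.4487, 0.0518, 0.0183]
ee_rot: [-3.142, 0.002, 3.103]
wrist_force: [0.0, -0.2, -0.7]
width: 0.0267
```

servo_tool(
  series="1 0 0 0 0;0.4 0 0 0 0;0.3 0 0 0 0;0.2 0 0 0 0;0 0 0 0 0;-0.2 0 0 0 0;-0.2 0 0 0 0;-0.2 0 0 0 0;-0.2 0 0 -1 0;-0.2 0 0 -3 0;-0.2 0 0 -6 0;-0.2 0 0 -10 0;-0.5 0 0 -14 0;-1 0 0 -18 0;-1 0 0 -21 0;-1 0 0 -21 0;-1 0 0 -21 0",
)

```text
time: 26.05
tool_pos: [0.4491, 0.0518, 0.2306]
ee_rot: [3.142, 0.006, 3.105]
wrist_force: [-0.1, 0.3, -0.1]
width: 0.0863
```

```bash
python3 col.py w8 .448 .052 .011
```

```text
[0.4491 0.0518 0.2306] [3.1415 0.0061 3.1048] 26.05
0.007 252 [447.   53.2] 14.4 bbox [0.447  0.0533 0.0248] 0.0305
0.026 138 [447.1  53.3] 8.1 bbox [0.4471 0.0534 0.043 ] 0.0458
colour [54. 54. 53.]
```

servo_tool(
  series="-1 0.1 2 -2 0;-1 0.2 5 -4 0;-1 0.3 9 -4 0;-1 0.4 13 -4 0;-1 0.5 17 -4 0;-1 0.6 21 -4 0;-1 0.7 25 -4 0;-1 -1 28 -3 0;-1 -5 28.1 -1 0;-1 -8.7 28.1 2 0;-1 -8.7 28.1 2 0;-1 -8.7 28.1 2 0;-1 -8.7 28.1 2 0;-1 -8.7 28.1 2 0",
)

```text
time: 27.27
tool_pos: [0.5443, 0.3294, 0.2083]
ee_rot: [3.141, 0.0, 3.105]
wrist_force: [-0.9, 0.2, 0.6]
width: 0.094
```

```bash
python3 col.py w9 .547 .330
```

```text
[0.5443 0.3294 0.2083] [3.1412 0.     3.1049] 27.2667
0.007 271 [545. 338.] 14.5 bbox [0.545  0.3379 0.0138] 0.0198
0.026 145 [545.  338.1] 8.0 bbox [0.545  0.3381 0.0323] 0.0358
colour [88. 89. 90.]
```

View pics/w9.png

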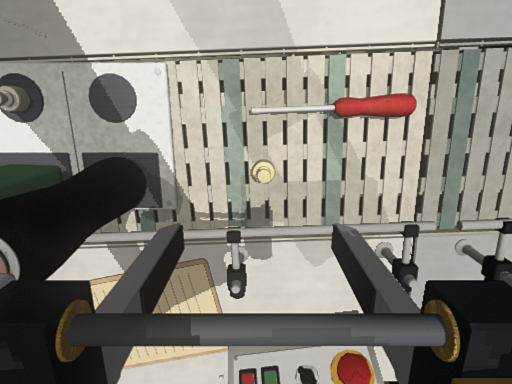

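The gold collar is upright at (263,171), centre (0.545,0.338), clear of the rail. The white collar is visible on the middle disc at the left edge.

servo_tool(
  series="-1 0 0.85 3 0;-1 0 0.85 7 0;-1 0 0.85 11 0;-1 0 0.85 15 0;-1 0 0.85 18 0;-1 0 0.85 19.5 0;-1 0 0.85 20 0;-1 0 0.85 20.2 0;-1 0 0.85 20.2 0;-1 0 0.85 20.2 0;0 0 0.85 20.2 0;0.2 0 0.85 20.2 0;0.4 0 0.85 20.2 0;0.6 0 0.85 20.2 0;0.8 0 0.85 20.2 0;1 0 0.85 20.2 0;1 0 0.85 20.2 0;1 0 0.85 20.2 0",
)

```text
time: 28.82
tool_pos: [0.5454, 0.3379, 0.0053]
ee_rot: [-3.141, -0.0, 3.105]
wrist_force: [0.3, 0.7, -0.2]
width: 0.0438
```

servo_tool(
  series="1 0 0 0 0;1 0 0 0 0;1 0 0 0 0",
)

```text
time: 29.07
tool_pos: [0.5454, 0.3379, 0.0054]
ee_rot: [-3.141, -0.0, 3.105]
wrist_force: [0.2, -0.5, 0.6]
width: 0.0274
```

servo_tool(
  series="1 0 0 -1 0;1 0 0 -4 0;1 0 0 -8 0;1 0 0 -12 0;1 1 0 -14 0;1 4 -0.5 -14 0;1 7 -2 -14 0;1 8.7 -5 -14 0;1 8.7 -8.5 -14 0;1 8.7 -12 -14 0;1 8.7 -15.5 -14 0;1 8.7 -17.5 -14 0;1 8.7 -18 -14 0;1 8.7 -18 -14 0;1 8.7 -18 -14 0;1 8.7 -18 -14 0;1 8.7 -18 -14 0",
)

```text
time: 30.48
tool_pos: [0.4519, 0.1625, 0.1455]
ee_rot: [3.141, -0.0, 3.107]
wrist_force: [-0.7, -0.7, -0.3]
width: 0.0274
```

servo_tool(
  series="1 0 0 2 0;1 0 0 5 0;1 0 0 8 0;1 0 0 10.5 0;1 0 0 12 0;1 0 0 12.6 0;1 0 0 12.9 0;1 0 0 12.9 0;1 0 0 12.9 0",
)

```text
time: 31.23
tool_pos: [0.4526, 0.1621, 0.0172]
ee_rot: [3.141, 0.002, 3.106]
wrist_force: [-0.5, -0.7, -0.0]
width: 0.0274
```

servo_tool(
  series="1 0 0 0 0;0.4 0 0 0 0;0.3 0 0 0 0;0.2 0 0 0 0;0 0 0 0 0;-0.2 0 0 0 0;-0.2 0 0 0 0;-0.2 0 0 0 0;-0.2 0 0 -1 0;-0.2 0 0 -3 0;-0.2 0 0 -6 0;-0.2 0 0 -10 0;-0.5 0 0 -14 0;-1 0 0 -18 0;-1 0 0 -21 0;-1 4 0 -21 0;-1 8 0 -21 0;-1 8 0 -21 0;-1 8 0 -21 0",
)

```text
time: 32.82
tool_pos: [0.3709, 0.1643, 0.2276]
ee_rot: [3.141, 0.003, 3.106]
wrist_force: [-0.0, 0.8, 0.3]
width: 0.0937
```

```bash
python3 col.py w10 .451 .161 .011
python3 - <<'E'
from h import *
C,I,D=grab('wrist','w11');C,J,D=grab('scene','s11'); C,T,D=grab('top','t11')
cv2.imwrite('pics/c11.png',np.hstack([cv2.resize(T[130:225,170:300],(416,304)),cv2.resize(J[130:270,160:320],(347,304))])[:,:,::-1])
E
```

```text
[0.3709 0.1643 0.2276] [3.1409e+00 2.7000e-03 3.1060e+00] 32.8167
0.007 248 [452.1 163.2] 14.4 bbox [0.4513 0.1631 0.0255] 0.0331
0.026 128 [452.3 163.2] 8.2 bbox [0.4522 0.1631 0.042 ] 0.0466
colour [144. 130.  99.]
```

View pics/c11.png

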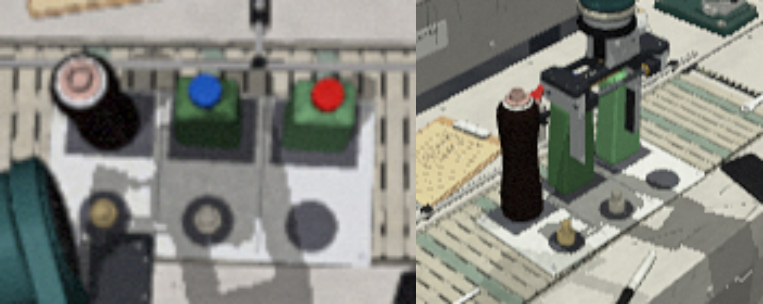

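View pics/w11.png

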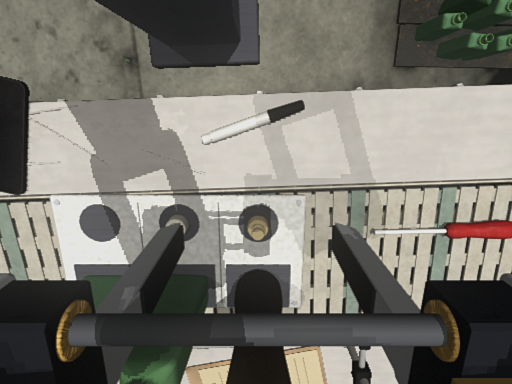

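Both views show the dark bottle in the middle lane, the light one in the right lane, the gold collar centred at (258,226) on the left disc, the white collar on the middle disc, and the right disc empty. The gripper is open and clear, so I'll hand in.

```bash
python3 -c "
from h import *
print(robot.close_job())"
```

```text
the job is handed in; nothing more can be done
None
```

All four parts are in place and the job is handed in; the clock stood at about 33 s of the 128 allowed. Closing gave no verdict.

The brown bottle had the left lane, so the dark green bottle went on the middle plate and the light green one on the right plate. The gold collar stands on the left disc, the white collar on the middle disc, and the right disc is empty.

| Part | Measured after placing (x, y, m) | Target centre (x, y, m) |
|---|---|---|
| Dark green bottle | (0.548, 0.0495) | (0.5475, 0.047) |
| Light green bottle | (0.5445, -0.062) | (0.5435, -0.062) |
| White collar | (0.447, 0.053) | (0.448, 0.052) |
| Gold collar | (0.452, 0.163) | (0.4515, 0.161) |

- **Position and angle:** Every part measured within about 3 mm of its centre. Both bottles were square to the board within a few degrees, and heights matched parts standing upright.
- **Disagreement:** The top and wrist cameras differed by 2–3 mm in y on the disc positions; I aimed between them.
- **Last checks:** The final pictures showed everything upright, the right disc empty, and the gripper open and clear. No bottle fell, and no wrist-force reading at the end of a move was above about 2 N.

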